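# Clear two piles of hardness-testing parts into their holders

### The arm

A 6-joint arm with a two-finger parallel gripper is mounted at the origin on a cart in front of the work surface, level with it; the furniture and walls round the work are solid. World frame = base frame: x ahead of the robot, y to its left, z up, the work surface at z = 0. Lengths are in m, angles in rad, forces in N, time in s.
With the tool pointing down it reaches from about 0.325 to 1 m from the base axis. Payload 5.1 kg.
Tool frame: the origin (TCP) lies between the finger pads; the fingertips stand 22 mm ahead of it and the grasp point (between the pads) lies 3 mm ahead of it; z points along the fingers, y is the line along which they close (so a half turn about z gives the same grasp; the last joint's range is limited). The gripper opens to 85 mm and grips with 20 to 120 N. Pads are 22 mm wide; open, the fingers measure 114 mm over their backs; the gripper's body (76 mm by 85 mm) begins 54 mm behind the grasp point. The pads swing forward as they close: fully open they stand 13 mm farther back than shut.
Start: joints at [-1.416, 0.124, 1.65, -0, 1.367, -0.083], TCP at [0.153, -0.632, 0.253] pointing down, gripper open.
Joint ranges: [-2.61, 2.61], [-1.02, 2.33], [0.03, 2.71], [-1.35, 4.49], [0.32, 2.68], [-2.91, 2.91]. Speed limits (rad/s): [2.57, 2.57, 3.14, 3.14, 3.14, 3.14].

### API

Orientations are given as a rotation vector (axis times angle).
In Python, from bench import bot gives the robot as it stands. The module is installed in compiled form; this text tells all that it offers. Calls block until the motion is done:
- bot.move_ptp(position, orientation): joint-space move of the TCP to a pose.
- bot.line_to(position, max_speed=0.15, rotation=None, force_limit=None): straight line of the TCP; rotation=None keeps the orientation; max_speed is the mean speed in m/s. With force_limit (N) it stops when the force on the tool has changed by that much, and returns True; else False.
- bot.set_joints(angles): joint-space move.
- bot.move_gripper(opening, grasp_force=None): opening from 0.0 (shut) to 1.0 (fully open); grasp_force is the grip in N (None keeps the last); returns when the fingers have stopped.
- bot.hold(seconds).
- bot.ik(position, orientation): joint angles nearest the present ones, or None.
- bot.capture(name): name is "side" or "top" or "wrist"; returns a dict with "img" (400x640x3 uint8, red, green, blue), "K" (3x3 intrinsics, pixels), "rvec" (rotation vector, rad) and "tvec" (3), from world to camera coordinates, as OpenCV has them; the wrist camera has in their place "T_tool_cam" (4x4, takes a point from camera to tool coordinates, whose origin is the TCP and whose axes are the flange's). Camera axes: x right, y down, z forward; pixel columns grow to the right and rows downward; lengths in m; the calibration is good to about 2 mm. The wrist camera is an equidistant fisheye: a pixel r from the principal point sees the ray r / f radians off the axis. A picture is of the moment at which its call begins: read the wrist's pose just before it. There is no depth.
A pose or a line that the arm cannot do raises bot.PlanningError and nothing moves.
- bot.sign_off(): hands the job in; it is judged then, once.
Readings, each from a call of its own:
- bot.current_time_s(): time.
- bot.current_q(): joint angles.
- bot.current_joint_vel(): joint speeds.
- bot.current_tau(): joint torques, N m.
- bot.current_position(): TCP position.
- bot.current_tcp_rot(): TCP orientation.
- bot.current_force(): force on the tool from outside, world axes, zero at the start.
- bot.current_torque(): the same for the moment, N m.
- bot.current_opening(): opening from 0.0 (shut) to 1.0 (fully open).
- bot.current_grip_force(): force on a finger pad.
Only numpy, scipy, OpenCV 4.12 (cv2) and the standard library are available. Lean on these libraries where they do the work, as an engineer would, in place of code of your own. Each camera call takes 0.05 s, during which the arm holds its last target. There are 200 camera calls.

### The job

The parts of the hardness tester's kit have been left in two piles of two. Take the piles apart and put every part away upright in its own holder: the steel block flat in the middle of the blue dish, the brass block flat in the middle of the black dish, the black loupe standing in the middle of the red dish, and the mushroom-shaped anvil with its shank fully down in the hole of the wooden stand. Leave the roll of green tape and the oil bottle where they are.

Things in the scene. Friction and masses are not known exactly. Their poses are not given: they have to be found in the camera images.
- steel_block: steel hardness reference block: plain flat solid grey disc with tiny dents, 64 mm diameter, 12 mm high, about 0.3 kg; origin at the centre of its underside, z up; at the start it lies on the bench with the anvil or the loupe standing on it. Belongs in the blue dish
- brass_block: brass hardness reference block: flat solid golden disc with tiny dents, 64 mm diameter, 12 mm high, about 0.3 kg; origin at the centre of its underside, z up; at the start it lies on the bench with the anvil or the loupe standing on it. Belongs in the black dish
- anvil: small steel anvil shaped like a mushroom, standing upright: flat round head 50 mm diameter, from 13 to 28 mm above the origin, on a shank 20 mm diameter, from 0 to 13 mm; about 0.2 kg; origin at the centre of the shank's lower end, z up; at the start it stands on one of the two reference blocks, near its middle. Belongs in the wooden stand
- loupe: black loupe, an upright cylinder 32 mm diameter, 26 mm high, about 0.03 kg; origin at the centre of its underside, z up; at the start it stands on one of the two reference blocks, near its middle. Belongs in the red dish
- blue_dish: round, fixed, low blue plastic dish; origin at the centre of its underside, on the bench; floor 4 mm above the origin, inside diameter 84 mm, outside 94 mm, lip top 7 mm above the origin; z up, x and y of no importance (round)
- black_dish: round, fixed, low black plastic dish; origin at the centre of its underside, on the bench; floor 4 mm above the origin, inside diameter 84 mm, outside 94 mm, lip top 7 mm above the origin; z up, x and y of no importance (round)
- red_dish: round, fixed, low red plastic dish; origin at the centre of its underside, on the bench; floor 4 mm above the origin, inside diameter 54 mm, outside 62 mm, lip top 9 mm above the origin; z up, x and y of no importance (round)
- wood_stand: fixed square wooden stand 80 x 80 mm, 18 mm high, with one upright round hole of 36 mm diameter through its middle, chamfered at the mouth; the anvil's shank goes into the hole and the anvil's head then rests on the stand (anvil origin 5 mm above the stand's origin); origin at the centre of its underside, on the bench, x and y along its sides, z up
- tape: bystander: roll of green tape lying flat, 91 mm diameter, 20 mm high, loose; origin at the centre of its underside. It lies in front of the fixed hardness tester, which parts the left half of the work from the right: a black slab 92 mm high (front edge from x = 0.45, y = 0.03 to x = 0.56, y = -0.52; left edge from x = 0.45, y = 0.03 to x = 0.97, y = 0.14) with a machine 0.8 m high on it that begins at about x = 0.5
- oil_bottle: bystander: pale oil bottle with a red nozzle, 42 mm diameter, 118 mm high, loose, standing; origin at the centre of its underside
There are look-alikes about, which are no part of the job. Of the things that look like the brass_block, the larger one is meant.

How it is judged:
At the end, for the whole second after the job is handed in: Steel block in the blue dish, brass block in the black, loupe in the red: down on the floor (1.8 mm), within 12 mm of the centre; anvil in the wooden stand, head down on it (2.5 mm), within 11 mm of the hole's centre; all upright within 0.1 rad, released and at rest (horizontal distance between steel_block and blue_dish below 0.012 m and z of steel_block in the frame of blue_dish between 0.002 and 0.0058 m and angle between each of steel_block, brass_block, anvil, loupe's own z axis and vertical below 0.1 rad and linear speed of each of steel_block, brass_block, anvil, loupe below 0.02 m/s and horizontal distance between brass_block and black_dish below 0.012 m and z of brass_block in the frame of black_dish between 0.002 and 0.0058 m and horizontal distance between anvil and wood_stand below 0.011 m and z of anvil in the frame of wood_stand between 0.002 and 0.0075 m and horizontal distance between loupe and red_dish below 0.012 m and z of loupe in the frame of red_dish between 0.002 and 0.0058 m); the robot touches nothing.
It fails at once if the roll of green tape is knocked over or pushed more than 25 mm (distance of tape from where it was at the start of the episode above 0.025 m or angle between tape's own z axis and vertical above 0.4 rad).
It fails at once if the oil bottle is knocked over or pushed more than 25 mm (distance of oil_bottle from where it was at the start of the episode above 0.025 m or angle between oil_bottle's own z axis and vertical above 0.4 rad).
It also fails if it takes over 120 s, if anything falls off the work surface, if the arm or the gripper's body presses on something with over 40 N, if the wrist force passes 120 N, or if a joint passes its speed limit or range.

## Working session

There is one attempt and no reset: what is moved stays moved. The work goes in short steps, each a Python script; the robot and the scene stay as the last script left them, time stands still between calls to the robot, and variables do not carry over. Pictures are saved under pics/ and viewed, at most 14 in all, crops included, and the job is handed in when it is done.

```bash
mkdir -p pics
python3 - <<'E'
from bench import bot
import cv2
for n in ("top","side"):
    c=bot.capture(n); cv2.imwrite(f"pics/{n}0.png",c["img"][...,::-1])
    print(n,c["K"].tolist(),c["rvec"],c["tvec"])
print(bot.current_tcp_rot(), bot.current_time_s())
E
```

```text
top [[376.09975994915993, 0.0, 323.8346153426874], [0.0, 376.09975994915993, 197.14966141047483], [0.0, 0.0, 1.0]] [ 2.1460134  -2.19844008  0.12449082] [-1.13412177e-04  5.70803609e-01  1.24450405e+00]
side [[396.01019264697646, 0.0, 318.85743954824744], [0.0, 396.01019264697646, 207.43861843262977], [0.0, 0.0, 1.0]] [-0.0225754   2.8431482  -1.32273151] [0.55978922 0.05729138 1.17554303]
[-3.11748208e+00 -3.72313394e-01  1.16521683e-04] 0.1
```

View pics/top0.png

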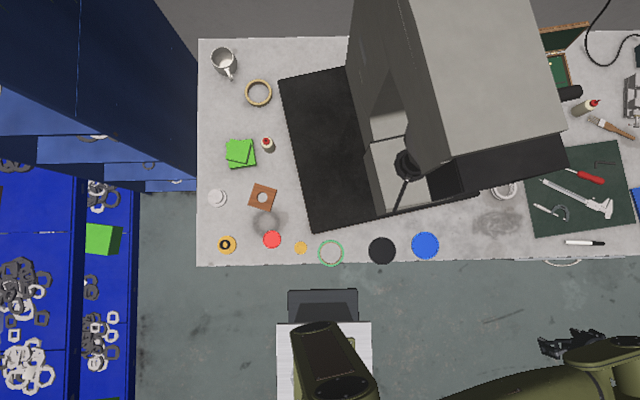

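View pics/side0.png

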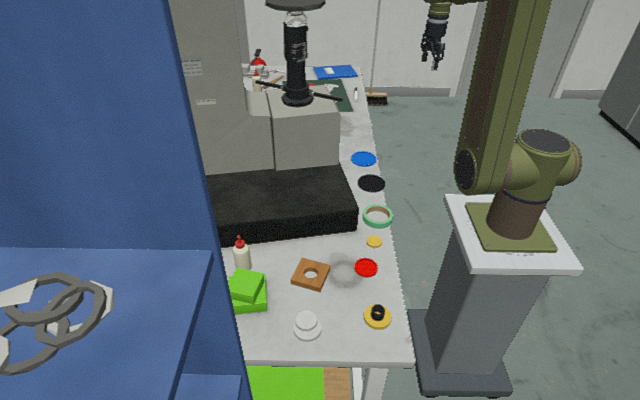

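The top view shows these:
- Brass block with loupe: (227,244)
- Steel block with anvil: (217,197)
- Stand: (263,196)
- Red dish: (272,239)
- Small brass look-alike: (300,247)
- Tape: (330,252)
- Black dish: (382,250)
- Blue dish: (425,245)
- Bottle: (267,144)

The side view agrees. Next I'll turn these pixels into positions.

```bash
cat > h.py <<'E'
from bench import bot
import numpy as np, cv2
from scipy.spatial.transform import Rotation as R
def rays(c, px):
    Rm=cv2.Rodrigues(c["rvec"])[0]; o=-Rm.T@c["tvec"].ravel()
    d=np.c_[np.asarray(px,float),np.ones(len(px))]@np.linalg.inv(c["K"]).T@Rm
    return o,d
def topix(c,px,z):
    o,d=rays(c,px); return o+d*((z-o[2])/d[:,2])[:,None]
def down(a):   # tool pointing down, closing line (tool y) at world angle a+90deg
    return (R.from_euler('z',a)*R.from_rotvec([np.pi,0,0])).as_rotvec()
def wrist(name=None):
    p=bot.current_position(); r=R.from_rotvec(bot.current_tcp_rot()); c=bot.capture("wrist")
    T=np.eye(4); T[:3,:3]=r.as_matrix(); T[:3,3]=p; c["T"]=T@c["T_tool_cam"]
    if name: cv2.imwrite(f"pics/{name}.png",c["img"][...,::-1])
    return c
def wpix(c,px,z):
    K=c["K"]; v=(np.asarray(px,float)-[K[0,2],K[1,2]]); r=np.linalg.norm(v,axis=1); th=r/K[0,0]
    d=np.c_[v/np.maximum(r,1e-9)[:,None]*np.sin(th)[:,None],np.cos(th)]@c["T"][:3,:3].T
    o=c["T"][:3,3]; return o+d*((z-o[2])/d[:,2])[:,None]
def wproj(c,P):
    q=(np.asarray(P,float)-c["T"][:3,3])@c["T"][:3,:3]
    rho=np.hypot(q[:,0],q[:,1]); th=np.arctan2(rho,q[:,2]); K=c["K"]
    return np.c_[K[0,2]+K[0,0]*th*q[:,0]/rho, K[1,2]+K[0,0]*th*q[:,1]/rho]
E
python3 - <<'E'
from h import *
c=bot.capture("top"); im=c["img"].astype(int)
hsv=cv2.cvtColor(c["img"],cv2.COLOR_RGB2HSV)
def blob(seed,w,f):
    x,y=seed; s=np.s_[y-w:y+w,x-w:x+w]; m=f(im[s],hsv[s]).astype(np.uint8)
    n,_,st,ce=cv2.connectedComponentsWithStats(m); i=1+np.argmax(st[1:,4]); return ce[i]+[x-w,y-w],st[i,4]
items={
"blue":((425,245),20,lambda i,h:(h[...,1]>120),.007),
"black":((382,250),20,lambda i,h:(h[...,2]<70),.007),
"red":((272,239),15,lambda i,h:(h[...,1]>150),.009),
"wood":((263,196),20,lambda i,h:(h[...,1]>80),.018),
"brass":((227,244),15,lambda i,h:(h[...,1]>110)|(h[...,2]<60),.012),
"smallbrass":((300,247),12,lambda i,h:(h[...,1]>110),.01)}
for k,(s,w,f,z) in items.items():
    ce,a=blob(s,w,f); print(k,ce.round(1),a,topix(c,[ce],z)[0].round(3))
print(topix(c,[(217,197),(330,252),(267,144),(505,190)],.03).round(3))
a=np.hstack([c["img"][175:265,200:300],]);cv2.imwrite("pics/crop.png",cv2.resize(a[...,::-1],None,fx=6,fy=6,interpolation=2))
E
```

```text
blue [424.8 245.1] 584 [ 0.401 -0.355  0.007]
black [381.8 250.5] 562 [ 0.386 -0.207  0.007]
red [271.5 239. ] 231 [0.434 0.167 0.009]
wood [262.  197.1] 451 [0.577 0.197 0.018]
brass [226.7 244.5] 248 [0.419 0.319 0.012]
smallbrass [300.4 247.4] 120 [0.403 0.07  0.01 ]
[[ 0.58   0.347  0.03 ]
 [ 0.386 -0.03   0.03 ]
 [ 0.759  0.177  0.03 ]
 [ 0.581 -0.632  0.03 ]]
```

View pics/crop.png

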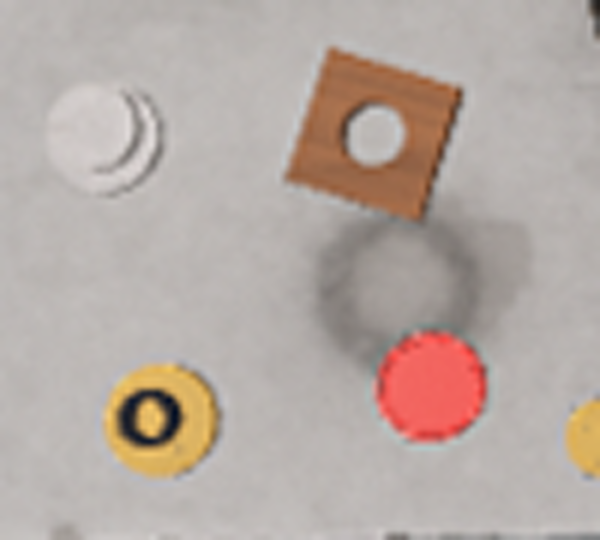

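Run:
```python
from h import *
def pol(r,a,z): return [r*np.cos(a),r*np.sin(a),z]
for a in (-1.2,-0.3,0.6):
    bot.move_ptp(pol(.37,a,.25),down(a)); print(bot.current_time_s(),bot.current_q().round(2))
bot.move_ptp([.50,.30,.26],down(0.6))
c=wrist("w1"); print(bot.current_time_s(),bot.current_position(),c["K"].tolist(),c["T_tool_cam"].round(3).tolist())
for n,P in dict(anvil=(.58,.347,.04),brass=(.419,.319,.012),wood=(.577,.197,.018),red=(.434,.167,.009)).items(): print(n,wproj(c,[P])[0].round())
```

```text
1.5 [-1.35 -0.56  2.23 -0.    1.47  1.42]
2.725 [-0.45 -0.56  2.23 -0.    1.47  1.43]
3.95 [ 0.45 -0.56  2.23 -0.    1.47  1.43]
4.8667 [0.49942282 0.29914886 0.26015821] [[309.70691628693146, 0.0, 318.86344669770966], [0.0, 309.70691628693146, 191.91852034463548], [0.0, 0.0, 1.0]] [[0.0, -0.955, -0.295, 0.076], [1.0, 0.0, -0.001, -0.001], [0.001, -0.295, 0.955, -0.121], [0.0, 0.0, 0.0, 1.0]]
anvil [325.  83.]
brass [271. 205.]
wood [424. 159.]
red [372. 254.]
```

View pics/w1.png

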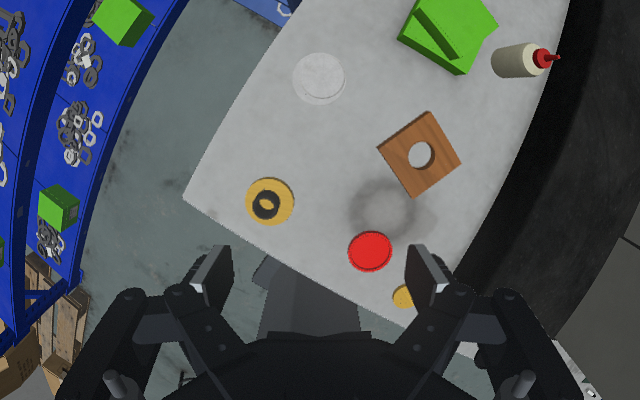

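View w1 shows the pile at (319,77), wood hole (421,155), brass (269,202), loupe (266,205) and red dish (370,251), a few px from the predictions. Next are close-ups of these.

```bash
cat > close.py <<'E'
from h import *
import pickle,sys
def look(T,name):
    tiles=[];cs={}
    for n,(x,y) in T.items():
        a=np.arctan2(y,x); a0=a
        bot.move_ptp([x-.01*np.cos(a),y-.01*np.sin(a),.13],down(a0)); bot.hold(.1)
        c=wrist(); u,v=wproj(c,[(x,y,.02)])[0].round().astype(int)
        u0=int(np.clip(u-100,0,440)); v0=int(np.clip(v-75,0,250))
        t=cv2.resize(c["img"][v0:v0+150,u0:u0+200,::-1],(400,300),interpolation=cv2.INTER_CUBIC)
        for k in range(0,400,100): cv2.line(t,(k,0),(k,6),(0,0,255)); 
        for k in range(0,300,100): cv2.line(t,(0,k),(6,k),(0,0,255))
        tiles.append(t); c["off"]=(u0,v0); cs[n]=c; print(n,u,v,u0,v0)
    pickle.dump(cs,open(name+".pkl","wb"))
    while len(tiles)%2: tiles.append(tiles[0]*0)
    cv2.imwrite(f"pics/{name}.png",np.vstack([np.hstack(tiles[i:i+2]) for i in range(0,len(tiles),2)]))
    print(bot.current_time_s())
E
python3 - <<'E'
from close import *
look(dict(red=(.434,.167),brass=(.419,.319),anvil=(.58,.347),wood=(.577,.197)),"c1")
E
```

```text
red 321 187 221 112
brass 320 185 220 110
anvil 321 183 221 108
wood 322 185 222 110
8.275
```

View pics/c1.png

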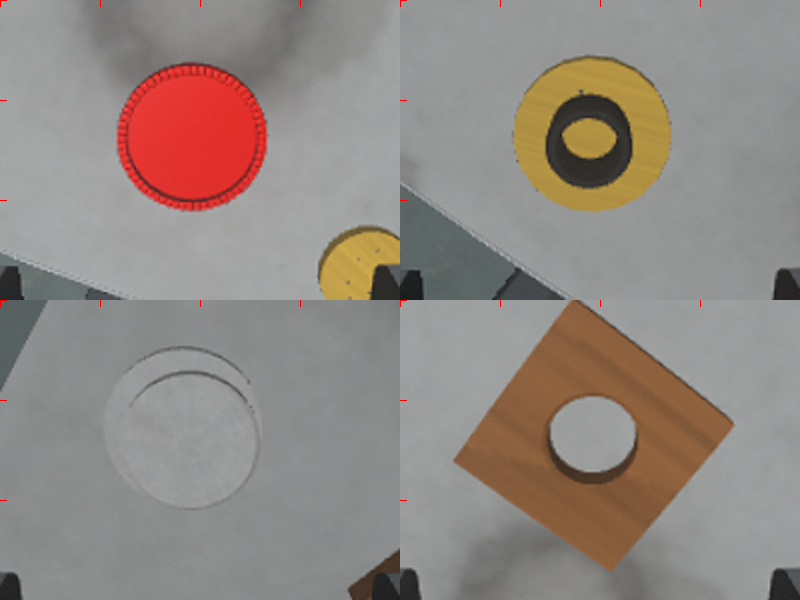

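Readings from c1, as tile px at 2x:
- Red centre: (192,137)
- Brass: (192,133)
- Loupe rim: (189,145)
- Anvil head: (190,139)
- Steel: (181,124)
- Hole: (192,140)

I'll convert these and grasp the anvil.

Run:
```python
from close import *
cs=pickle.load(open("c1.pkl","rb")); P={}
for n,k,t,z in [("red","red",(192,137),.009),("brass","brass",(192,133.5),.012),("loupe","brass",(189,145),.038),("anvil","anvil",(190,139.5),.040),("steel","anvil",(181,124),.012),("wood","wood",(192.5,140),.018)]:
    c=cs[k]; P[n]=wpix(c,[np.array(t)/2+c["off"]],z)[0]; print(n,P[n].round(4))
pickle.dump(P,open("P.pkl","wb"))
# scale check: anvil head width 140 tile px
c=cs["anvil"];w=wpix(c,[(120/2+c["off"][0],70+c["off"][1]),(130+c["off"][0],70+c["off"][1])],.04);print(np.linalg.norm(w[0]-w[1]))
# touch bench beyond pile to calibrate fingertip height at 0.75 opening
x,y=.5,.26; a=np.arctan2(y,x)
for o in (1.0,.75):
    bot.move_gripper(o)
    bot.move_ptp([x,y,.06],down(a)) 
    h=bot.line_to([x,y,.0],max_speed=.04,force_limit=4); print(o,h,bot.current_position(),bot.current_force()); bot.line_to([x,y,.06],max_speed=.2)
print(bot.current_time_s())
```

```text
red [0.4352 0.1708 0.009 ]
brass [0.4209 0.3242 0.012 ]
loupe [0.4223 0.3263 0.038 ]
anvil [0.5863 0.3551 0.04  ]
steel [0.5835 0.3579 0.012 ]
wood [0.5794 0.2009 0.018 ]
0.04932127261280385
1.0 True [0.49977831 0.25994003 0.00882884] [-1.25329341 -0.3481625   5.33994644]
0.75 True [0.49973996 0.25989223 0.01591746] [ 0.05100947 -0.94093324  4.4659397 ]
12.6083
```

```bash
cat >> close.py <<'E'
def pick(x,y,z,a,pre,force=40,up=.12):
    bot.move_gripper(pre); bot.move_ptp([x,y,up],down(a))
    print("pick hit",bot.line_to([x,y,z],max_speed=.12,force_limit=15))
    bot.move_gripper(0,grasp_force=force)
    print("opening mm",85*bot.current_opening(),"grip",bot.current_grip_force(),"z",bot.current_position()[2])
    bot.line_to([x,y,up],max_speed=.15); print("held",85*bot.current_opening(),bot.current_force().round(2))
def place(x,y,z,a,up=.12,opn=None):
    bot.move_ptp([x,y,up],down(a)); bot.line_to([x,y,z+.012],max_speed=.15)
    print("place hit",bot.line_to([x,y,z],max_speed=.03,force_limit=6),bot.current_position().round(4),bot.current_force().round(1))
    bot.move_gripper(opn if opn else min(1,bot.current_opening()+.15)); bot.line_to([x,y,up],max_speed=.15)
    print("t",bot.current_time_s())
E
python3 - <<'E'
from close import *
P=pickle.load(open("P.pkl","rb"))
x,y,_=P["anvil"]; pick(x,y,.046,np.arctan2(y,x),.8)
x,y,_=P["wood"]; place(x,y,.0375,np.arctan2(y,x))
bot.move_ptp([x-.01,y-.004,.13],down(np.arctan2(y,x))); bot.hold(.1)
c=wrist("w2"); print(wproj(c,[(x,y,.033)]))
cv2.imwrite("pics/w2c.png",cv2.resize(c["img"][80:280,190:450,::-1],None,fx=3,fy=3,interpolation=2)[:600,:780])
E
```

```text
pick hit False
opening mm 45.603055655531655 grip 41.93434576023719 z 0.04801512682074097
held 45.9522462357502 [-0.63  1.19 -2.67]
place hit True [0.5802 0.2011 0.0392] [-1.1 -0.2  4.4]
t 17.875
[[320.13023517 188.43157843]]
```

View pics/w2c.png

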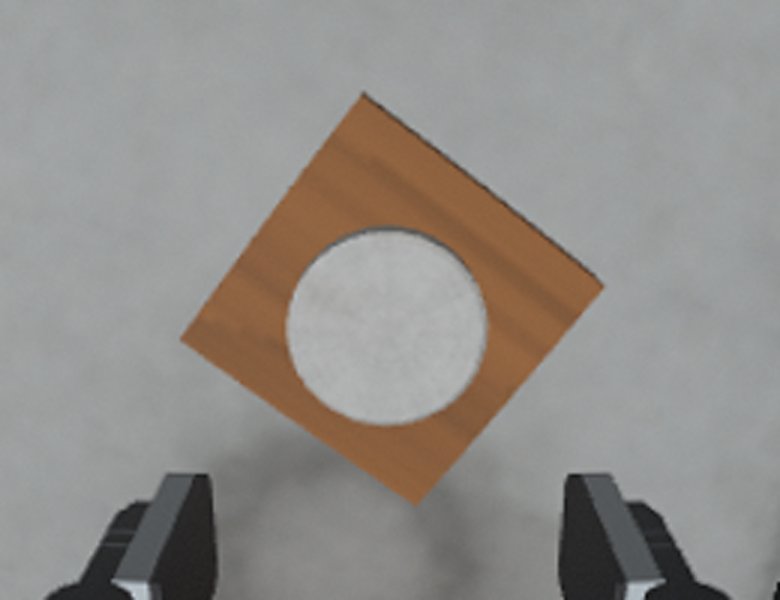

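The anvil is seated: its head is at (319,189) full-frame against a predicted (320,188). Next is the loupe, then a close look at the black and blue dishes on the way to check them. The steel block gets re-checked too.

Run:
```python
from close import *
P=pickle.load(open("P.pkl","rb"))
x,y,_=P["loupe"]; pick(x,y,.042,np.arctan2(y,x),.6,force=25)
x,y,_=P["red"]; place(x,y,.033,np.arctan2(y,x))
look(dict(red=(.435,.171),brass=(.421,.324),steel=(.5835,.358)),"c2")
```

```text
pick hit False
opening mm 30.305803077253675 grip 25.045494728765334 z 0.0433894887466708
held 30.236062979264258 [-0.08  0.02 -0.12]
place hit True [0.4361 0.1711 0.0353] [-0.6 -0.5  4.5]
t 23.8167
red 321 185 221 110
brass 320 185 220 110
steel 321 183 221 108
25.8667
```

View pics/c2.png

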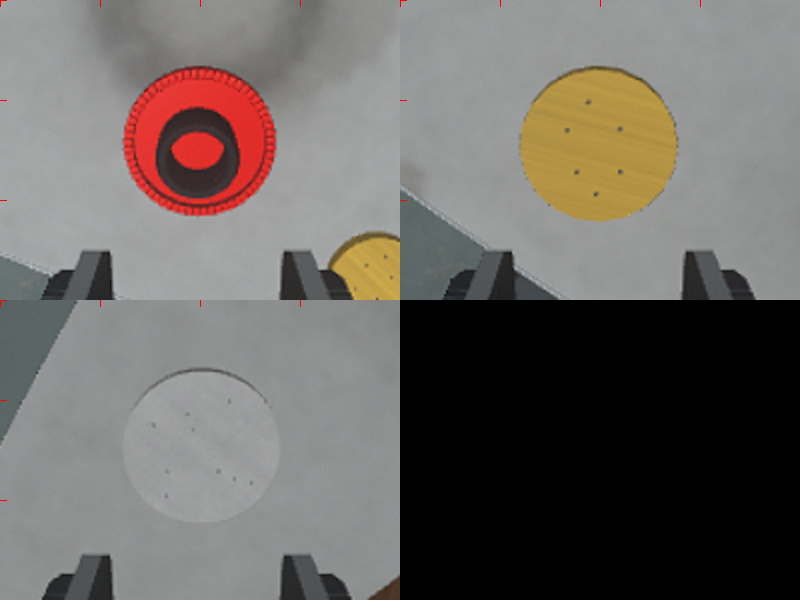

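The loupe stands in the red dish. Brass is at tile (198.5,145) and steel at (201,146). I'll grasp the steel block and carry it across, looking at both right-hand dishes on the way.

```bash
cat >> close.py <<'E'
def sweep(a0,a1,r=.38,z=.2):
    for a in np.linspace(a0,a1,4): bot.move_ptp([r*np.cos(a),r*np.sin(a),z],down(a))
E
python3 - <<'E'
from close import *
P=pickle.load(open("P.pkl","rb")); cs=pickle.load(open("c2.pkl","rb"))
for n,t in (("brass",(198.5,145)),("steel",(201,146))):
    P[n]=wpix(cs[n],[np.array(t)/2+cs[n]["off"]],.012)[0]; print(n,P[n].round(4))
pickle.dump(P,open("P.pkl","wb"))
x,y,_=P["steel"]; pick(x,y,.020,np.arctan2(y,x),1.0,force=70)
sweep(np.arctan2(y,x),-.45)
look(dict(black=(.387,-.205),blue=(.402,-.352)),"c3")
print(85*bot.current_opening())
E
```

```text
brass [0.4206 0.3239 0.012 ]
steel [0.5833 0.3574 0.012 ]
pick hit False
opening mm 60.180770896893435 grip 75.39431691169739 z 0.02252454442233604
held 60.20085721425665 [ 0.    0.82 -3.56]
black 322 184 222 109
blue 321 183 221 108
33.0417
60.08255194773592
```

View pics/c3.png

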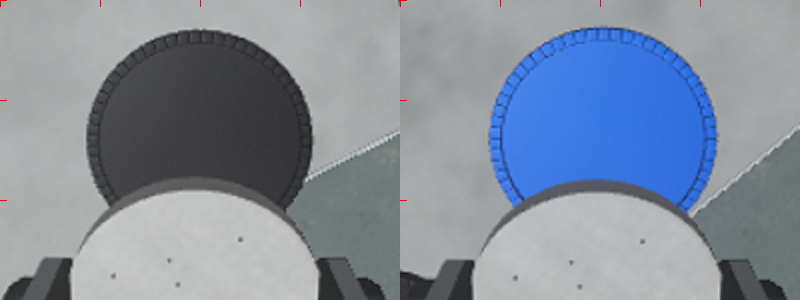

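Black dish centre is at tile (199,140) and blue at (203,139). The steel block is held level.

Run:
```python
from close import *
P=pickle.load(open("P.pkl","rb")); cs=pickle.load(open("c3.pkl","rb"))
for n,t in (("black",(199,140)),("blue",(203,139))):
    P[n]=wpix(cs[n],[np.array(t)/2+cs[n]["off"]],.007)[0]; print(n,P[n].round(4))
pickle.dump(P,open("P.pkl","wb"))
x,y,_=P["blue"]; place(x,y,.025,np.arctan2(y,x),opn=.95)
look(dict(blue=(x,y)),"c4")
x,y,_=P["brass"]; sweep(-.5,.6)
pick(x,y,.020,np.arctan2(y,x),1.0,force=70)
sweep(.6,-.45)
x,y,_=P["black"]; place(x,y,.025,np.arctan2(y,x),opn=.95)
look(dict(black=(x,y)),"c5")
a=cv2.imread("pics/c4.png"); b=cv2.imread("pics/c5.png"); cv2.imwrite("pics/c45.png",np.hstack([a[:,:400],b[:,:400]]))
bot.move_ptp([.30,-.30,.3],down(-.78))
t=bot.capture("top"); s=bot.capture("side")
cv2.imwrite("pics/fin.png",np.vstack([cv2.resize(t["img"][170:270,190:450,::-1],(780,300)),cv2.resize(s["img"][130:345,180:440,::-1],(363,300))[:,:363] if 0 else cv2.copyMakeBorder(cv2.resize(s["img"][140:340,190:430,::-1],(360,300)),0,0,0,420,0)]))
```

```text
black [ 0.3874 -0.2053  0.007 ]
blue [ 0.4014 -0.3537  0.007 ]
place hit True [ 0.4019 -0.3543  0.0265] [-0.7  0.4  4.7]
t 35.525
blue 320 183 220 108
35.925
pick hit False
opening mm 58.86279962483053 grip 73.88771653175354 z 0.02195048411879309
held 59.099583300958 [-0.59 -0.28 -4.72]
place hit True [ 0.3879 -0.2056  0.026 ] [-0.2 -0.1  4.2]
t 46.8833
black 320 183 220 108
47.2833
```

View pics/c45.png

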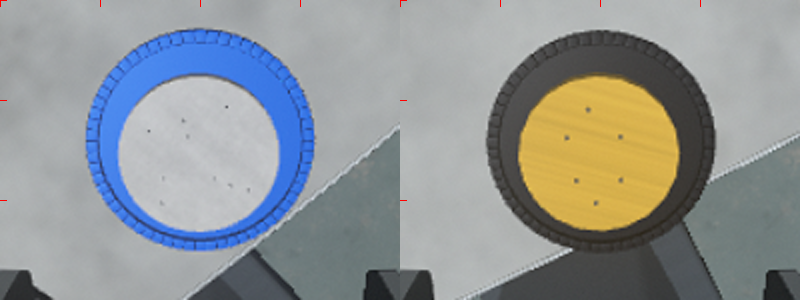

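View pics/fin.png

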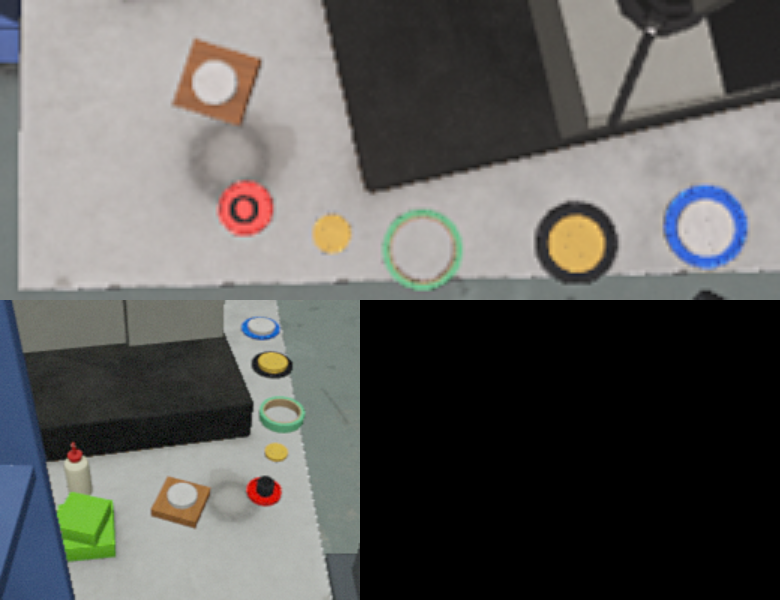

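The top and side views show every part in its holder, with the tape and bottle untouched. In the close-ups the blocks sit at tile (199,153) and (199.5,153), which looks a little low in the frame, so I'll work out the true offset.

Run:
```python
from close import *
P=pickle.load(open("P.pkl","rb"))
for f,n,t,d in (("c4","blue",(199,153),(200,139.5)),("c5","black",(199.5,153),(201,140))):
    c=pickle.load(open(f+".pkl","rb"))[n]
    b=wpix(c,[np.array(t)/2+c["off"]],.016)[0]; q=wpix(c,[np.array(d)/2+c["off"]],.007)[0]; print(n,(b-q).round(4))
c=pickle.load(open("c2.pkl","rb"))["red"]
print("loupe",wpix(c,[np.array((197.5,157))/2+c["off"]],.030)[0]-wpix(c,[np.array((199.5,141))/2+c["off"]],.009)[0])
print(bot.current_time_s(),bot.current_position())
```

```text
blue [-0.0021  0.0024  0.009 ]
black [-0.0023  0.0019  0.009 ]
loupe [-0.00072125  0.00062184  0.021     ]
48.2417 [ 0.30000782 -0.29885314  0.29742994]
```

All the offsets are about 3 mm or less, well within tolerance, so I'm handing in.

```bash
python3 -c "
from bench import bot
bot.hold(.5); print(bot.sign_off())"
```

```text
the job is handed in; nothing more can be done
None
```

I put all four parts away in their own holders and handed the job in at about 49 s; the two blocks and the loupe measured about 3 mm or less off centre, the anvil looked fully seated in its hole, and the tape and oil bottle weren't moved (sign-off gave no verdict).

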